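# Find the rocking corner of a marking jig and shim it

## Task

The plate of the marking jig rocks on one corner. Press down with the fingertips on the corners of the plate, one after another, until you find the one that gives; then press the red lever of that corner's shim down until it lies flat, leave the other three levers standing, and press on that same corner of the plate once more to prove that it is firm. Pick nothing up, and leave the coupling in its nest and the things round the jig where they stand.

Things in the scene. Friction and masses are not known exactly. Their poses are not given: they have to be found in the camera images.
- jig: marking jig bolted to the table (fixed): dark steel base slab 126 (x) x 200 (y) x 10 mm; origin at the centre of its underside, on the table; x points away from the robot, y left, z up (turned up to 0.3 rad). Four housings, to 37 mm high, hold the plate's rest buttons, out of sight. One button, another each time, is short and leaves a 4 mm gap under its corner
- plate: light aluminium plate 108 (x) x 120 (y) x 10 mm on the jig; origin at the centre of its underside, 42 mm up; axes as the jig's. A screw in a rubber bush holds its centre. The corner with the gap gives 4 mm under about 3 N, then bottoms, and springs back level on release; the other three are firm. A black ring nest, 47 mm across, 8 mm high, stands in its middle
- nested_coupling: loose white-chrome coupling, 33 mm across and 46 high, standing in the ring nest in the middle of the plate with its foot on the plate's top; origin at the centre of its underside. It must stay there.
- corner_0 (a point): where to press the plate's corner 0, near the robot, left (jig frame x -40, y +47 mm): centre of the 17 mm bright ground spot on the plate's top face, straight above that corner's rest button, 52 mm above the table while level
- corner_1 (a point): where to press the plate's corner 1, near the robot, right (x -40, y -47): centre of the 17 mm bright ground spot on the plate's top face, straight above that corner's rest button, 52 mm above the table while level
- corner_2 (a point): where to press the plate's corner 2, far from the robot, left (x +40, y +47): centre of the 17 mm bright ground spot on the plate's top face, straight above that corner's rest button, 52 mm above the table while level
- corner_3 (a point): where to press the plate's corner 3, far from the robot, right (x +40, y -47): centre of the 17 mm bright ground spot on the plate's top face, straight above that corner's rest button, 52 mm above the table while level
- tab_0 (a point): on the red thumb tab (20 x 20 x 6 mm, its outer end 48 mm from the pivot) of corner 0's shim lever, 41 mm from the pivot; moves with it. Standing, it is 45 mm above the table and 29 mm outside corner_0 along the jig's +y; flat, 16 mm above the table and 41 mm outside (its top 19 mm up). Under the corner with the gap, 1 to 3 N straight down on the tab press it flat
- shim_0 (a joint): angle of corner 0's shim lever (rad), 14 mm wide steel, on a pivot along the jig's x, 16 mm above the table, straight below corner_0. 0 = standing: it points outward (+y) and 45 degrees up; 0.79 = flat, at its stop. It stays where left. Flat, its cam has raised the rest button by 4 mm and locks; under a firm corner it would tilt or strain the plate
- tab_1 (a point): on the red thumb tab (20 x 20 x 6 mm, its outer end 48 mm from the pivot) of corner 1's shim lever, 41 mm from the pivot; moves with it. Standing, it is 45 mm above the table and 29 mm outside corner_1 along the jig's -y; flat, 16 mm above the table and 41 mm outside (its top 19 mm up). Under the corner with the gap, 1 to 3 N straight down on the tab press it flat
- shim_1 (a joint): angle of corner 1's shim lever (rad), 14 mm wide steel, on a pivot along the jig's x, 16 mm above the table, straight below corner_1. 0 = standing: it points outward (-y) and 45 degrees up; 0.79 = flat, at its stop. It stays where left. Flat, its cam has raised the rest button by 4 mm and locks; under a firm corner it would tilt or strain the plate
- tab_2 (a point): on the red thumb tab (20 x 20 x 6 mm, its outer end 48 mm from the pivot) of corner 2's shim lever, 41 mm from the pivot; moves with it. Standing, it is 45 mm above the table and 29 mm outside corner_2 along the jig's +y; flat, 16 mm above the table and 41 mm outside (its top 19 mm up). Under the corner with the gap, 1 to 3 N straight down on the tab press it flat
- shim_2 (a joint): angle of corner 2's shim lever (rad), 14 mm wide steel, on a pivot along the jig's x, 16 mm above the table, straight below corner_2. 0 = standing: it points outward (+y) and 45 degrees up; 0.79 = flat, at its stop. It stays where left. Flat, its cam has raised the rest button by 4 mm and locks; under a firm corner it would tilt or strain the plate
- tab_3 (a point): on the red thumb tab (20 x 20 x 6 mm, its outer end 48 mm from the pivot) of corner 3's shim lever, 41 mm from the pivot; moves with it. Standing, it is 45 mm above the table and 29 mm outside corner_3 along the jig's -y; flat, 16 mm above the table and 41 mm outside (its top 19 mm up). Under the corner with the gap, 1 to 3 N straight down on the tab press it flat
- shim_3 (a joint): angle of corner 3's shim lever (rad), 14 mm wide steel, on a pivot along the jig's x, 16 mm above the table, straight below corner_3. 0 = standing: it points outward (-y) and 45 degrees up; 0.79 = flat, at its stop. It stays where left. Flat, its cam has raised the rest button by 4 mm and locks; under a firm corner it would tilt or strain the plate
- spare_coupling: loose white-chrome coupling, round, 33 mm across and 46 high, standing on the table behind the jig; origin at the centre of its underside. A bystander.
- adapter_left: loose black adapter box, 44 x 91 x 26 mm, left of the jig; origin at the centre of its underside. A bystander.
- adapter_front: loose black adapter box, 44 x 91 x 26 mm, between the robot and the jig; origin at the centre of its underside. A bystander.
- tweezers: loose steel tweezers lying flat, 15 x 121 x 5 mm, right of the jig; origin at the centre of its underside. A bystander.
Things that resemble listed ones, but are neither listed nor needed, are in the scene too. Leave any black or turquoise look-alike of the nested_coupling alone.

How it is judged:
On the way, in this order (a step that is already met when the one before it is completed fails the run):
1. a fingertip presses the rocking corner of the plate down by more than 2.5 mm, all four shim levers still standing (((contact force between the fingers and plate above 1.5 N and horizontal distance between the grasp point and corner_0 below 0.035 m and z of corner_0 in the frame of jig below 0.0495 m) or (contact force between the fingers and plate above 1.5 N and horizontal distance between the grasp point and corner_1 below 0.035 m and z of corner_1 in the frame of jig below 0.0495 m) or (contact force between the fingers and plate above 1.5 N and horizontal distance between the grasp point and corner_2 below 0.035 m and z of corner_2 in the frame of jig below 0.0495 m) or (contact force between the fingers and plate above 1.5 N and horizontal distance between the grasp point and corner_3 below 0.035 m and z of corner_3 in the frame of jig below 0.0495 m)) and value of joint each of shim_0, shim_1, shim_2, shim_3 below 0.15 rad), for 0.1 s.
2. that corner's shim lever is flat (over 0.72 rad), the other three stand (under 0.15 rad) and the plate is level (((value of joint shim_0 above 0.72 rad and value of joint each of shim_1, shim_2, shim_3 below 0.15 rad) or (value of joint shim_1 above 0.72 rad and value of joint each of shim_0, shim_2, shim_3 below 0.15 rad) or (value of joint shim_2 above 0.72 rad and value of joint each of shim_0, shim_1, shim_3 below 0.15 rad) or (value of joint shim_3 above 0.72 rad and value of joint each of shim_0, shim_1, shim_2 below 0.15 rad)) and angle between plate's own z axis and vertical below 0.015 rad), for 0.2 s.
3. the same corner is pressed again with more than 4 N and sinks less than 1.5 mm ((((value of joint shim_0 above 0.72 rad and value of joint each of shim_1, shim_2, shim_3 below 0.15 rad) and contact force between the fingers and plate above 4 N and horizontal distance between the grasp point and corner_0 below 0.035 m and z of corner_0 in the frame of jig above 0.0505 m) or ((value of joint shim_1 above 0.72 rad and value of joint each of shim_0, shim_2, shim_3 below 0.15 rad) and contact force between the fingers and plate above 4 N and horizontal distance between the grasp point and corner_1 below 0.035 m and z of corner_1 in the frame of jig above 0.0505 m) or ((value of joint shim_2 above 0.72 rad and value of joint each of shim_0, shim_1, shim_3 below 0.15 rad) and contact force between the fingers and plate above 4 N and horizontal distance between the grasp point and corner_2 below 0.035 m and z of corner_2 in the frame of jig above 0.0505 m) or ((value of joint shim_3 above 0.72 rad and value of joint each of shim_0, shim_1, shim_2 below 0.15 rad) and contact force between the fingers and plate above 4 N and horizontal distance between the grasp point and corner_3 below 0.035 m and z of corner_3 in the frame of jig above 0.0505 m))), for 0.1 s.
At the end, for the whole second after the job is handed in: The shim lever of the corner that rocked lies flat (over 0.72 rad), the other three stand (under 0.15 rad); the plate is at rest and level within 0.015 rad (a lever flat under a firm corner tilts it more); the coupling stands upright in its nest (all of step 2 and angular speed of plate below 0.05 rad/s and z of nested_coupling in the frame of jig between 0.049 and 0.056 m and angle between nested_coupling's own z axis and vertical below 0.15 rad and linear speed of nested_coupling below 0.02 m/s); the robot touches nothing.
It fails at once if the coupling is lifted out of its nest or knocked over (z of nested_coupling in the frame of jig above 0.062 m or angle between nested_coupling's own z axis and vertical above 0.4 rad).
It fails at once if a bystander is picked up or pushed more than 25 mm (distance of any of spare_coupling, adapter_left, adapter_front, tweezers from where it was at the start of the episode above 0.025 m).
It also fails if it takes over 48 s, if anything falls off the work surface, if the arm or the gripper's body presses on something with over 40 N, if the wrist force passes 120 N, or if a joint passes its speed limit or range.

## Robot

A 6-joint arm with a two-finger parallel gripper is mounted at the origin on a cart in front of the work surface, level with it; the furniture and walls round the work are solid. World frame = base frame: x ahead of the robot, y to its left, z up, the work surface at z = 0. Lengths are in m, angles in rad, forces in N, time in s.
With the tool pointing down it reaches from about 0.35 to 0.85 m from the base axis. Payload 8.1 kg.
Tool frame: the origin (TCP) lies midway between the tips of the shut fingers; the grasp point (between the pads) lies 19 mm behind it (robot.tcp_to_grasp is the distance from the TCP to the grasp point, in m); x points along the fingers, y is the direction in which the jaws open and shut, and the axes are right-handed (so a half turn about x gives the same grasp; the last joint's range is limited). The gripper opens to 93 mm and grips with 3 to 60 N. Pads are 15 mm wide; open, the fingers measure 128 mm over their backs; the gripper's body (75 mm by 188 mm) begins 65 mm behind the grasp point.
Start: joints at [1.146, 0.13, 1.488, -0, 1.523, -0.085], TCP at [0.2, 0.566, 0.219] pointing down, gripper open.
Joint ranges: [-2.96, 2.96], [-0.89, 2.26], [0.02, 2.5], [-1.34, 4.48], [0, 2.73], [-2.66, 2.66]. Speed limits (rad/s): [2.39, 2.39, 2.79, 3.14, 3.14, 3.14].

## Interface

Orientations are given as a rotation vector (axis times angle).
In Python, from plant import robot gives the robot as it stands.
- The arm moves only by the tool play_rows, never from a script. Its argument "plan" is a list of rows, each an object with "slide": the shift along the world's x, y, z as a fraction of full scale, a list of three; "roll": the turn about the world's z as a fraction of full scale; "fingers": the gripper command: -1 is shut, 1 is fully open, values between are in proportion. A call has 1 to 20 rows; each row shifts and turns the commanded pose from where the row before left it; what a row does not reach is not made up. Full scale, the value 1, is 30 mm for a shift and 8 degrees for a turn. A row lasts 1/8 s, in which the tool goes at most 62.5 mm and 10.7 degrees, less where a joint would pass 70% of its speed; a pose out of reach is approached as far as the arm can. A call with a number of a shift or a turn outside -1 to 1 is refused whole. A call with a gripper value outside its range is refused whole. The fingers move at their own pace and stop on an object; "squeeze" is the grip in N (left out, the last holds). Time passes only in rows, so rows that do not move let the fingers close. It gives the time, the measured TCP pose, the force and the opening at its end, in the units of the state.
- robot.read_state(): the state, without advancing time (a new reading comes with each control period).
- robot.read_camera(name): name is "side" or "top" or "wrist"; returns the picture (420x560x3 uint8, red, green, blue); there is no depth.
- robot.get_calibration(name): a dict with "fx", "fy", "cx", "cy" (pixels), "R" (3x3) and "t" (3): a world point X has camera coordinates R X + t; the wrist camera has in their place "T_tool_cam" (4x4, takes a point from camera to tool coordinates, whose origin is the TCP and whose axes are the tool frame's). Camera axes: x right, y down, z forward; pixel columns grow to the right and rows downward; lengths in m; the calibration is good to about 2 mm. A picture is of the moment at which its call begins: read the wrist's pose just before it. get_calibration takes no time and is no camera call.
- robot.close_job(): hands the job in, once; it reports no verdict.
Trained networks look in the newest picture that a camera, given by its name, has taken for a name from the list of things; names that differ only in an ending like _2 or _b are one class to them, and where a whole thing is asked for, a point or a joint stands for the part that bears it (a point fixed in the world has none). Each returns a list of dicts, best first, with "p" (0 to 1); they miss things now and then, are a little off and sometimes report something else, mostly with a low value. They report only what shows in the picture. A call takes as long as a camera call. They do not tell look-alikes from the thing itself.
- robot.boxes_of(camera, target): "extent" ([centre column, centre row, width, height] in pixels, round what is visible of it).
- robot.regions_of(camera, target): "region" (420x560 bool, what is visible of it) and "extent" ([centre column, centre row, width, height] in pixels, round what is visible of it).
- robot.mark_of(camera, target): "point" ([column, row] in pixels: a listed point, or the origin of a listed thing).
The state is a dict: "t": time; "q": joint angles; "dq": joint speeds; "joint_torque": joint torques, N m; "tool_pos": TCP position; "orientation": TCP orientation; "force": force on the tool from outside, world axes, zero at the start; "wrist_torque": the same for the moment, N m; "opening": finger opening in m.
Only numpy, scipy, OpenCV 4.12 (cv2) and the standard library are available. Lean on these libraries where they do the work, as an engineer would, in place of code of your own. Each camera call takes 0.05 s, during which the arm holds its last target.

## Working session

There is one attempt and no reset: what is moved stays moved. The work goes in short steps, Python scripts to look and compute and a tool call to move; the robot and the scene stay as the last step left them, time stands still between calls to the robot, and variables do not carry over. Pictures are saved under pics/ and viewed, and the job is handed in when it is done.

Besides the shell and the picture viewer there is one more tool, called after "Request:" as name([rows], argument=value, ...), one row to a line, values as JSON. play_rows: Moves the arm, as the interface text tells. Its arguments: {"type":"object","properties":{"plan":{"type":"array","items":{"type":"object","properties":{"slide":{"type":"array","items":{"type":"number","minimum":-1,"maximum":1}},"roll":{"type":"number","minimum":-1,"maximum":1},"fingers":{"type":"number"}}}},"squeeze":{"type":"number"}},"required":["plan"]}

```bash
ls; mkdir -p pics; python3 - <<'E'
from plant import robot
import cv2, numpy as np
s=robot.read_state(); print({k:np.round(v,4) for k,v in s.items()})
for c in ("side","top"):
    im=robot.read_camera(c); cv2.imwrite(f"pics/{c}0.png",im[:,:,::-1])
    print(c,robot.get_calibration(c))
    for n in ["corner_0","tab_0","plate","jig","nested_coupling"]:
        print(n,[(np.round(d["point"],1).tolist(),round(d["p"],2)) for d in robot.mark_of(c,n)])
print(robot.get_calibration("wrist"))
E
```

```text
pics
{'t': np.float64(0.0), 'q': array([ 1.1456,  0.1312,  1.4893,  0.    ,  1.523 , -0.0854]), 'dq': array([ 0.001 , -0.0012, -0.0022, -0.0004, -0.0026,  0.0005]), 'joint_torque': array([ 6.00000e-04, -5.59862e+01, -4.91745e+01,  7.67000e-02,
        3.61000e-02, -2.00000e-04]), 'tool_pos': array([0.1997, 0.5652, 0.2176]), 'orientation': array([ 0.2653,  1.5548, -0.2681]), 'force': array([ 0.1391, -0.6499,  1.0853]), 'wrist_torque': array([ 0.0163, -0.0391,  0.0012]), 'opening': np.float64(0.0927)}
side {'fx': 427.10853441999996, 'fy': 427.10853441999996, 'cx': 276.84659074799106, 'cy': 204.81876178775258, 'R': array([[ 8.99079619e-01, -4.37784698e-01, -6.30741637e-04],
       [-2.18123350e-01, -4.46710394e-01, -8.67681986e-01],
       [ 3.79576137e-01,  7.80252768e-01, -4.97119275e-01]]), 't': array([-0.43024671,  0.21917981,  0.59293015])}
corner_0 [([273.2, 177.7], 0.75), ([250.7, 187.8], 0.71), ([305.0, 193.4], 0.56)]
tab_0 [([315.1, 200.9], 0.54), ([266.5, 177.5], 0.5), ([243.9, 185.1], 0.46), ([287.3, 217.1], 0.39)]
plate [([278.1, 193.7], 0.59)]
jig [([277.3, 212.5], 0.92)]
n
[... 535 characters left out ...]
4.7, 188.4], 0.62), ([294.5, 171.3], 0.48), ([304.0, 207.0], 0.45)]
plate [([256.1, 202.8], 0.56)]
jig [([263.2, 200.8], 0.57), ([300.2, 208.7], 0.53)]
nested_coupling [([233.8, 278.1], 0.78), ([257.2, 198.7], 0.64), ([339.5, 203.2], 0.57)]
{'fx': 364.94039107865194, 'fy': 364.94039107865194, 'cx': 275.62894454350976, 'cy': 211.8177443138008, 'T_tool_cam': array([[-1.37416082e-03, -2.73186361e-01,  9.61960147e-01,
        -1.66628824e-01],
       [ 9.99998644e-01,  4.98068383e-04,  1.56994492e-03,
         7.17137702e-05],
       [-9.08009475e-04,  9.61960999e-01,  2.73185306e-01,
        -7.68662391e-02],
       [ 0.00000000e+00,  0.00000000e+00,  0.00000000e+00,
         1.00000000e+00]])}
```

```bash
cat > h.py <<'E'
import numpy as np,cv2
from plant import robot
def ray(c,px,z):
    k=robot.get_calibration(c);R=np.array(k["R"]);t=np.array(k["t"])
    d=R.T@np.array([(px[0]-k["cx"])/k["fx"],(px[1]-k["cy"])/k["fy"],1]);o=-R.T@t
    return o+d*(z-o[2])/d[2]
def proj(c,X):
    k=robot.get_calibration(c);p=np.array(k["R"])@X+np.array(k["t"])
    return np.array([k["cx"]+k["fx"]*p[0]/p[2],k["cy"]+k["fy"]*p[1]/p[2]])
E
python3 - <<'E'
from h import *
from scipy.optimize import least_squares
loc={"c":np.array([[-40,47,52],[-40,-47,52],[40,47,52],[40,-47,52]])/1e3,
"t":np.array([[-40,76,45],[-40,-76,45],[40,76,45],[40,-76,45]])/1e3}
ob={"top":{"c":[[238.7,225],[286.4,212.5],[229.4,185.4],[279.2,174.7]],"t":[[225,232.2],[304,207],[214.7,188.4],[294.5,171.3]]}}
for k in "ct":
  for p,l in zip(ob["top"][k],loc[k]): print(k,l,ray("top",p,l[2]).round(4))
def W(v,l):
    c,s=np.cos(v[2]),np.sin(v[2]);return np.array([v[0]+c*l[0]-s*l[1],v[1]+s*l[0]+c*l[1],l[2]])
obs=[("top",p,l) for k in "ct" for p,l in zip(ob["top"][k],loc[k])]
side=[("side",[250.7,187.8],loc["c"][0]),("side",[273.2,177.7],loc["c"][2]),("side",[305,193.4],loc["c"][3]),
("side",[315.1,200.9],loc["t"][3]),("side",[266.5,177.5],loc["t"][2]),("side",[243.9,185.1],loc["t"][0]),("side",[287.3,217.1],loc["t"][1])]
for o in (obs,side,obs+side):
    r=least_squares(lambda v:np.concatenate([proj(c,W(v,l))-p for c,p,l in o]),[.45,.05,0],loss="soft_l1")
    print(r.x.round(4),r.fun.round(1))
v=r.x
for n in "ct":
  for l in loc[n]: print(n,W(v,l).round(4))
im=cv2.imread("pics/top0.png")[130:310,160:400];cv2.imwrite("pics/top0c.png",cv2.resize(im,None,fx=3.3,fy=3.3,interpolation=2))
im=cv2.imread("pics/side0.png")[120:300,180:420];cv2.imwrite("pics/side0c.png",cv2.resize(im,None,fx=3.3,fy=3.3,interpolation=2))
E
```

```text
c [-0.04   0.047  0.052] [0.5159 0.2131 0.052 ]
c [-0.04  -0.047  0.052] [0.5409 0.1215 0.052 ]
c [0.04  0.047 0.052] [0.5929 0.2326 0.052 ]
c [ 0.04  -0.047  0.052] [0.615  0.1361 0.052 ]
t [-0.04   0.076  0.045] [0.5023 0.2399 0.045 ]
t [-0.04  -0.076  0.045] [0.5528 0.0871 0.045 ]
t [0.04  0.076 0.045] [0.5879 0.2619 0.045 ]
t [ 0.04  -0.076  0.045] [0.6235 0.106  0.045 ]
[0.5664 0.1758 0.2496] [ 0.8 -0.1  0.6  0.9  0.7 -0.3 -2.1 -0.9  0.3 -3.4 -2.6  3.3  1.3  0.8
 -3.  -0.2]
[0.5663 0.1801 0.2738] [-1.9  1.4  3.1  0.6  0.4 -0.6 -0.1 -0.3  1.5 -0.6 -3.1  2.3 -0.1 -3.5]
[0.5662 0.1767 0.2572] [ 0.5  0.2  0.2  0.8  0.1 -0.  -2.7 -1.  -0.  -3.  -3.   3.   0.7  1.2
 -3.7 -0.4 -1.3  1.8  4.1  1.2  1.1  0.3  0.5  0.7  2.7 -0.1 -2.3  2.7
 -0.1 -2.6]
c [0.5155 0.212  0.052 ]
c [0.5394 0.1211 0.052 ]
c [0.5929 0.2324 0.052 ]
c [0.6168 0.1414 0.052 ]
t [0.5082 0.24   0.045 ]
t [0.5468 0.093  0.045 ]
t [0.5855 0.2604 0.045 ]
t [0.6242 0.1134 0.045 ]
```

View pics/top0.png

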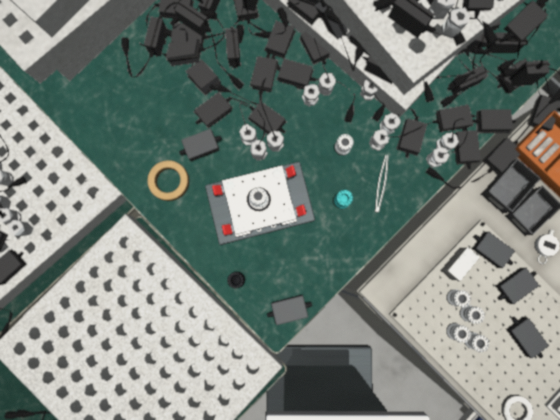

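View pics/top0c.png

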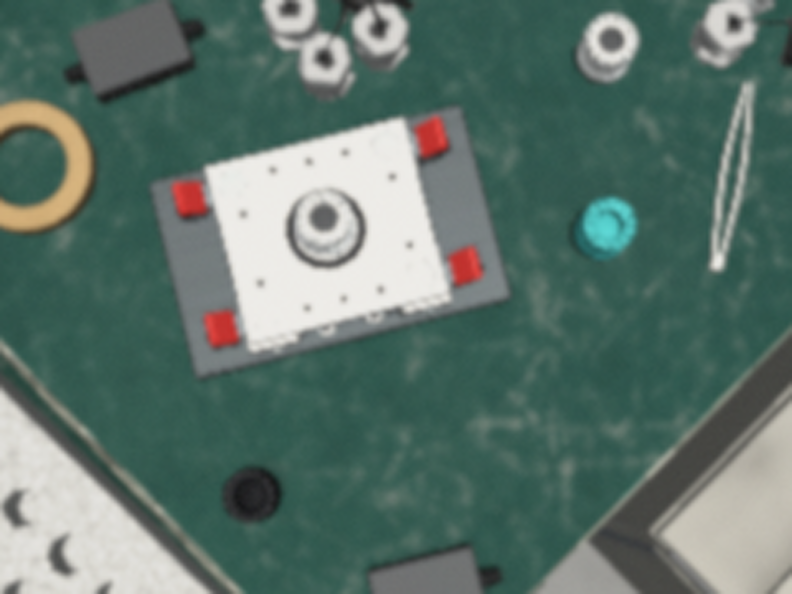

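View pics/side0c.png

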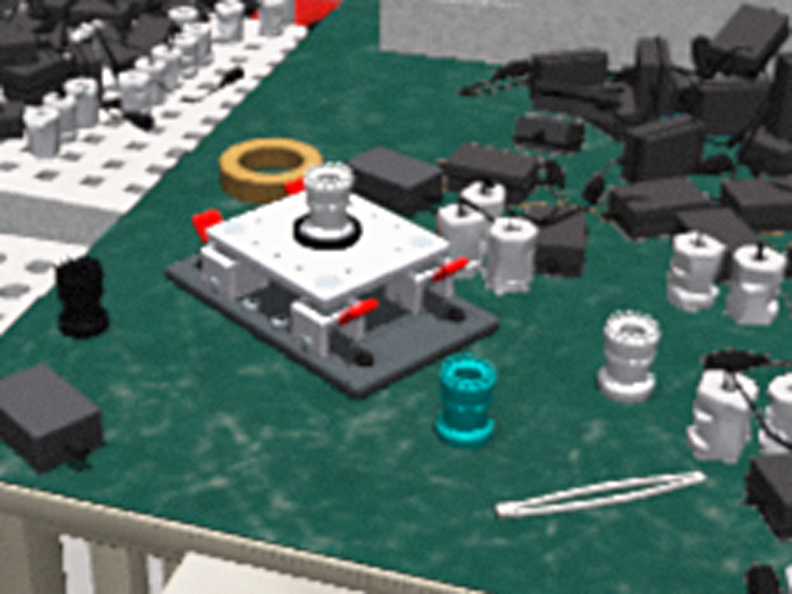

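Top view: the jig is at about (260,203), with the nested coupling in its ring at (258,199). The turquoise look-alike is at (344,198) and the black one at (236,279). The spare is most likely the coupling at (344,144). I'll refine the jig pose from the slab corners and red tabs.

```bash
python3 - <<'E'
from h import *
from scipy.optimize import least_squares
from scipy.spatial.transform import Rotation as Ro
def W(v,l):
    c,s=np.cos(v[2]),np.sin(v[2]);l=np.array(l)/1e3;return np.array([v[0]+c*l[0]-s*l[1],v[1]+s*l[0]+c*l[1],l[2]])
im=cv2.imread("pics/top0.png").astype(int)
m=((im[:,:,2]>130)&(im[:,:,1]<90)&(im[:,:,0]<90)).astype(np.uint8); m[:,:200]=0;m[:,320:]=0;m[:150]=0;m[250:]=0
n,_,st,ce=cv2.connectedComponentsWithStats(m); print(ce[1:].round(1),st[1:,4])
g=[W([.566,.177,.255],l) for l in ([63,100,10],[63,-100,10],[-63,-100,10],[-63,100,10])]
pts=np.array([[152,185],[460,108],[508,296],[198,376]])/3.3+[160,130]
obs=[(p,l) for p,l in zip(pts,([63,100,10],[63,-100,10],[-63,-100,10],[-63,100,10]))]
for c in ce[1:]:
    for l in ([40,76,45],[40,-76,45],[-40,76,45],[-40,-76,45]):
        if np.linalg.norm(proj("top",W([.566,.177,.255],l))-c)<8: obs.append((c,l))
print(len(obs))
r=least_squares(lambda v:np.concatenate([proj("top",W(v,l))-p for p,l in obs]),[.566,.177,.25],loss="soft_l1")
v=r.x;print(v.round(4),r.fun.round(1))
for a in ([0,0,52],[-40,47,52],[-40,-47,52],[40,47,52],[40,-47,52]): print(a,W(v,a).round(4))
side=cv2.imread("pics/side0.png")
for a in ([54,60,52],[54,-60,52],[-54,60,52],[-54,-60,52],[-40,47,52],[-40,-47,52],[40,47,52],[40,-47,52],[-63,-100,10],[-63,100,10],[63,-100,10]):
    p=proj("side",W(v,a)); cv2.circle(side,tuple(int(round(x*8)) for x in p),8,(0,0,255),-1,shift=3)
cv2.imwrite("pics/side_ov.png",cv2.resize(side[150:260,200:360],None,fx=5,fy=5,interpolation=2))
s=robot.read_state();print(Ro.from_rotvec(s["orientation"]).as_matrix().round(3))
for k in ("spare_coupling","adapter_left","adapter_front","tweezers"):
    print(k,[(ray("top",d["point"],0).round(3),round(d["p"],2)) for d in robot.mark_of("top",k)][:6])
E
```

```text
[[290.5 170.9]
 [216.8 189.6]
 [300.7 210.1]
 [226.6 229.1]] [81 87 83 88]
8
[0.566  0.175  0.2612] [-1.6 -1.2  0.2 -1.8  1.5  0.4 -0.9  0.9  1.  -0.  -0.5  0.3  1.2 -0.1
 -0.6  0.3]
[0, 0, 52] [0.566 0.175 0.052]
[-40, 47, 52] [0.5152 0.2101 0.052 ]
[-40, -47, 52] [0.5395 0.1193 0.052 ]
[40, 47, 52] [0.5925 0.2308 0.052 ]
[40, -47, 52] [0.6167 0.14   0.052 ]
[[ 0.     0.333  0.943]
 [ 0.     0.943 -0.333]
 [-1.     0.    -0.   ]]
spare_coupling []
adapter_left [(array([0.685, 0.294, 0.   ]), 0.89)]
adapter_front [(array([0.349, 0.112, 0.   ]), 0.86)]
tweezers [(array([0.507, 0.246, 0.   ]), 0.69), (array([ 0.614, -0.075,  0.   ]), 0.54), (array([0.604, 0.241, 0.   ]), 0.4)]
```

View pics/side_ov.png

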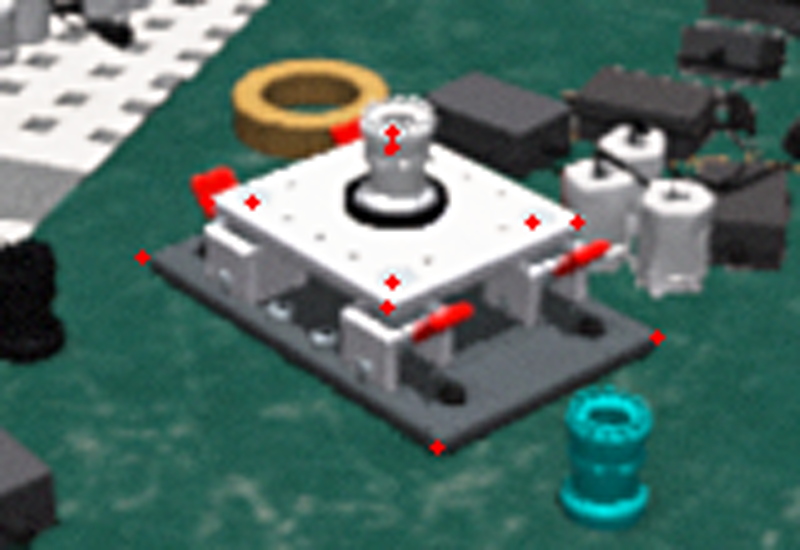

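Request:
play_rows([
  {"slide": [0.875,-0.985,0],"roll": -1,"fingers": -1},
  {"slide": [0.875,-0.985,0],"roll": -1,"fingers": -1},
  {"slide": [0.875,-0.985,0],"roll": -1,"fingers": -1},
  {"slide": [0.875,-0.985,0],"roll": -1,"fingers": -1},
  {"slide": [0.875,-0.985,0],"roll": -1,"fingers": -1},
  {"slide": [0.875,-0.985,0],"roll": -1,"fingers": -1},
  {"slide": [0.875,-0.985,0],"roll": -0.95,"fingers": -1},
  {"slide": [0.875,-0.985,0],"roll": 0,"fingers": -1},
  {"slide": [0.875,-0.985,0],"roll": 0,"fingers": -1},
  {"slide": [0.875,-0.985,0],"roll": 0,"fingers": -1},
  {"slide": [0.875,-0.985,0],"roll": 0,"fingers": -1},
  {"slide": [0.875,-0.985,0],"roll": 0,"fingers": -1},
  {"slide": [0,0,-1],"fingers": -1},
  {"slide": [0,0,-1],"fingers": -1},
  {"slide": [0,0,-1],"fingers": -1},
  {"slide": [0,0,-1],"fingers": -1},
  {"slide": [0,0,0],"fingers": -1},
  {"slide": [0,0,0],"fingers": -1},
], squeeze=10)

```text
$.plan[12]: bad value
```

```bash
python3 - <<'E'
from h import *
from scipy.spatial.transform import Rotation as Ro
s=robot.read_state();print({k:np.round(s[k],4) for k in("t","tool_pos","force","opening","q")});print(Ro.from_rotvec(s["orientation"]).as_matrix().round(3))
a=[cv2.resize(robot.read_camera(c)[y:y+130,x:x+180][:,:,::-1],None,fx=4.4,fy=4.4,interpolation=2) for c,x,y in(("side",180,110),)]
cv2.imwrite("pics/s1.png",a[0]); cv2.imwrite("pics/w1.png",robot.read_camera("wrist")[:,:,::-1])
E
```

```text
{'t': np.float64(0.8), 'tool_pos': array([0.2   , 0.5657, 0.2186]), 'force': array([-0.7118, -0.1859,  0.4525]), 'opening': np.float64(0.0931), 'q': array([ 1.1456,  0.1304,  1.4882,  0.    ,  1.523 , -0.0854])}
[[ 0.     0.333  0.943]
 [ 0.     0.943 -0.333]
 [-1.     0.    -0.   ]]
```

View pics/s1.png

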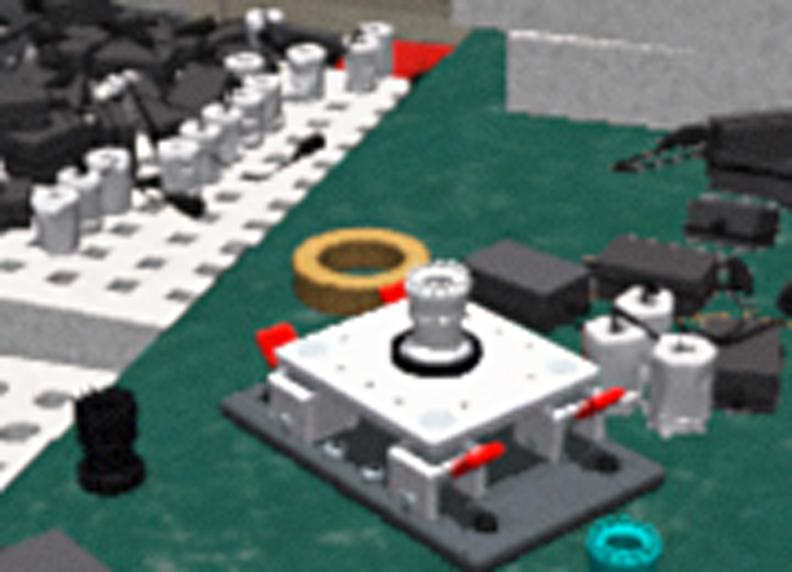

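View pics/w1.png

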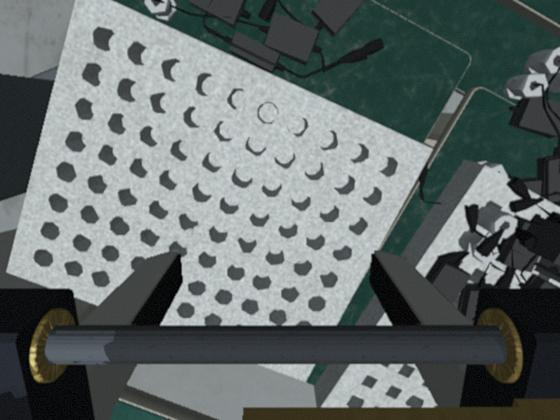

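The call was refused because every row needs a roll, so I'll resend it with one in each.

Request:
play_rows([
  {"slide": [0.875,-0.985,0],"roll": -1,"fingers": -1},
  {"slide": [0.875,-0.985,0],"roll": -1,"fingers": -1},
  {"slide": [0.875,-0.985,0],"roll": -1,"fingers": -1},
  {"slide": [0.875,-0.985,0],"roll": -1,"fingers": -1},
  {"slide": [0.875,-0.985,0],"roll": -1,"fingers": -1},
  {"slide": [0.875,-0.985,0],"roll": -1,"fingers": -1},
  {"slide": [0.875,-0.985,0],"roll": -0.95,"fingers": -1},
  {"slide": [0.875,-0.985,0],"roll": 0,"fingers": -1},
  {"slide": [0.875,-0.985,0],"roll": 0,"fingers": -1},
  {"slide": [0.875,-0.985,0],"roll": 0,"fingers": -1},
  {"slide": [0.875,-0.985,0],"roll": 0,"fingers": -1},
  {"slide": [0.875,-0.985,0],"roll": 0,"fingers": -1},
  {"slide": [0,0,-1],"roll": 0,"fingers": -1},
  {"slide": [0,0,-1],"roll": 0,"fingers": -1},
  {"slide": [0,0,-1],"roll": 0,"fingers": -1},
  {"slide": [0,0,-1],"roll": 0,"fingers": -1},
  {"slide": [0,0,0],"roll": 0,"fingers": -1},
  {"slide": [0,0,0],"roll": 0,"fingers": -1},
], squeeze=10)

```text
t: 3.15
tool_pos: [0.5156, 0.2113, 0.0999]
orientation: [1.016, 1.321, -1.014]
force: [0.4, -0.6, 0.1]
opening: 0.0002
```

```bash
python3 - <<'E'
from h import *
from scipy.spatial.transform import Rotation as Ro
s=robot.read_state();print({k:np.round(s[k],4) for k in("t","tool_pos","force","opening","q")});print(Ro.from_rotvec(s["orientation"]).as_matrix().round(3))
a=[cv2.resize(robot.read_camera(c)[y:y+130,x:x+180][:,:,::-1],None,fx=4.4,fy=4.4,interpolation=2) for c,x,y in(("side",180,110),)]
cv2.imwrite("pics/s1.png",a[0]); cv2.imwrite("pics/w1.png",robot.read_camera("wrist")[:,:,::-1])
E
```

```text
{'t': np.float64(3.15), 'tool_pos': array([0.5156, 0.2113, 0.0999]), 'force': array([ 0.3859, -0.649 ,  0.1319]), 'opening': np.float64(0.0002), 'q': array([0.297 , 0.1027, 1.7399, 0.    , 1.2978, 0.0363])}
[[ 0.001  0.966  0.258]
 [ 0.     0.258 -0.966]
 [-1.     0.001 -0.   ]]
```

View pics/s1.png

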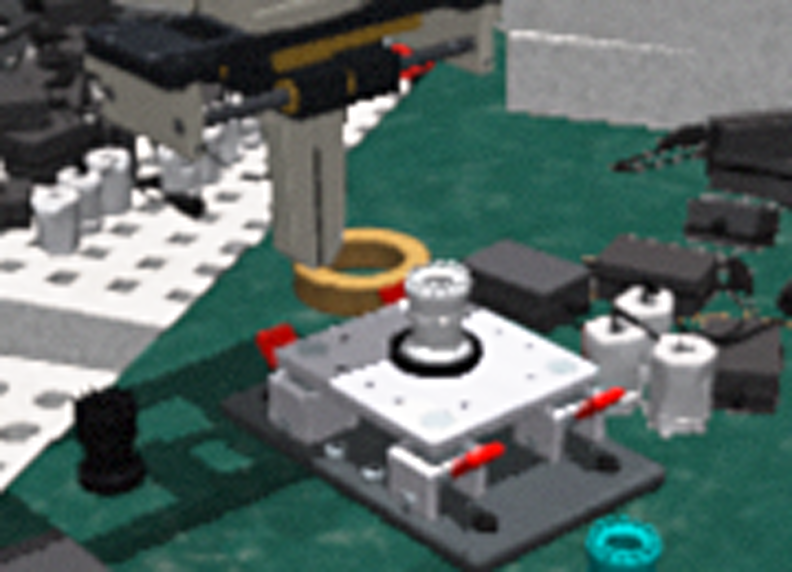

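View pics/w1.png

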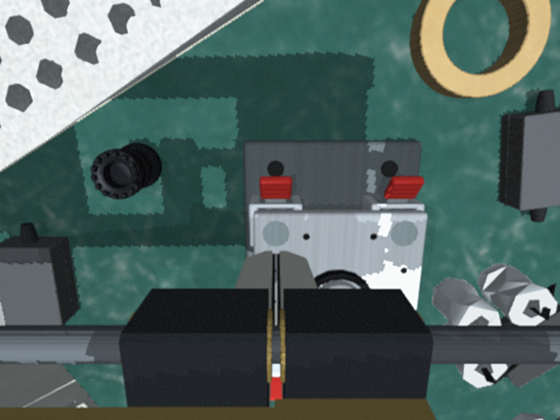

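Wrist view: the jig is square to the tool. Corner spots are at (275,234) (corner 0) and (404,234) (corner 2), and their tabs at (276,188) and (404,187). I'll use these to check the jig pose.

```bash
python3 - <<'E'
from h import *
from scipy.spatial.transform import Rotation as Ro
s=robot.read_state();k=robot.get_calibration("wrist");T=np.eye(4);T[:3,:3]=Ro.from_rotvec(s["orientation"]).as_matrix();T[:3,3]=s["tool_pos"];T=T@k["T_tool_cam"]
for px,z in(((275,234),.052),((404,234),.052),((276,188),.045),((404,187),.045)):
    d=T[:3,:3]@[(px[0]-k["cx"])/k["fx"],(px[1]-k["cy"])/k["fy"],1];o=T[:3,3];print(px,(o+d*(z-o[2])/d[2]).round(4))
E
```

```text
(275, 234) [0.5152 0.2125 0.052 ]
(404, 234) [0.5931 0.2333 0.052 ]
(276, 188) [0.5086 0.2395 0.045 ]
(404, 187) [0.5854 0.2607 0.045 ]
```

Request:
play_rows([
  {"slide": [0,0,-1],"roll": 0,"fingers": -1},
  {"slide": [0,0,-0.4],"roll": 0,"fingers": -1},
  {"slide": [0,0,-0.1],"roll": 0,"fingers": -1},
  {"slide": [0,0,0],"roll": 0,"fingers": -1},
  {"slide": [0,0,0],"roll": 0,"fingers": -1},
])

```text
t: 3.88
tool_pos: [0.5157, 0.2113, 0.0547]
orientation: [1.016, 1.32, -1.014]
force: [0.3, -0.5, 0.6]
opening: 0.0004
```

Request:
play_rows([
  {"slide": [0,0,-0.05],"roll": 0,"fingers": -1},
  {"slide": [0,0,-0.05],"roll": 0,"fingers": -1},
  {"slide": [0,0,0],"roll": 0,"fingers": -1},
])

```text
t: 4.25
tool_pos: [0.5154, 0.2113, 0.0517]
orientation: [1.016, 1.321, -1.014]
force: [-2.4, -1.1, 7.4]
opening: 0.0008
```

Request:
play_rows([
  {"slide": [0,0,-0.05],"roll": 0,"fingers": -1},
  {"slide": [0,0,0],"roll": 0,"fingers": -1},
])

```text
t: 4.5
tool_pos: [0.5155, 0.2115, 0.0513]
orientation: [1.016, 1.321, -1.014]
force: [-7.4, -2.2, 16.7]
opening: 0.0005
```

Corner 0 is firm (16.7 N with no travel). Next is corner 2.

Request:
play_rows([
  {"slide": [0,0,0.4],"roll": 0,"fingers": -1},
  {"slide": [0.86,0.24,0.1],"roll": 0,"fingers": -1},
  {"slide": [0.86,0.24,0],"roll": 0,"fingers": -1},
  {"slide": [0.86,0.24,0],"roll": 0,"fingers": -1},
  {"slide": [0,0,-0.3],"roll": 0,"fingers": -1},
  {"slide": [0,0,-0.05],"roll": 0,"fingers": -1},
  {"slide": [0,0,0],"roll": 0,"fingers": -1},
])

```text
t: 5.38
tool_pos: [0.591, 0.2324, 0.0529]
orientation: [1.014, 1.322, -1.016]
force: [-0.6, -0.8, -0.3]
opening: 0.0003
```

Request:
play_rows([
  {"slide": [0,0,-0.05],"roll": 0,"fingers": -1},
  {"slide": [0,0,-0.05],"roll": 0,"fingers": -1},
  {"slide": [0,0,0],"roll": 0,"fingers": -1},
])

```text
t: 5.75
tool_pos: [0.5923, 0.2328, 0.0508]
orientation: [1.015, 1.321, -1.015]
force: [-1.0, 0.3, 1.4]
opening: 0.0006
```

Request:
play_rows([
  {"slide": [0,0,-0.05],"roll": 0,"fingers": -1},
  {"slide": [0,0,0],"roll": 0,"fingers": -1},
])

```text
t: 6.0
tool_pos: [0.5925, 0.2329, 0.0494]
orientation: [1.015, 1.321, -1.015]
force: [-1.2, 1.5, 2.9]
opening: 0.0003
```

Corner 2 gives. I'll press it to the bottom.

Request:
play_rows([
  {"slide": [0,0,-0.05],"roll": 0,"fingers": -1},
  {"slide": [0,0,-0.03],"roll": 0,"fingers": -1},
  {"slide": [0,0,0],"roll": 0,"fingers": -1},
  {"slide": [0,0,0],"roll": 0,"fingers": -1},
])

```text
t: 6.5
tool_pos: [0.5928, 0.233, 0.048]
orientation: [1.016, 1.321, -1.014]
force: [-3.0, 0.1, 9.5]
opening: 0.0005
```

Corner 2 sank 4 mm and bottomed at z = 0.048 (9.5 N). Next I lift and move outward to just outside tab 2.

Request:
play_rows([
  {"slide": [0,0,0.7],"roll": 0,"fingers": -1},
  {"slide": [-0.15,0.58,0],"roll": 0,"fingers": -1},
  {"slide": [-0.15,0.58,0],"roll": 0,"fingers": -1},
  {"slide": [0,0,-0.2],"roll": 0,"fingers": -1},
  {"slide": [0,0,0],"roll": 0,"fingers": -1},
  {"slide": [0,0,0],"roll": 0,"fingers": -1},
])

```text
t: 7.25
tool_pos: [0.583, 0.2671, 0.0611]
orientation: [1.014, 1.322, -1.016]
force: [-0.2, 0.3, 0.2]
opening: 0.0005
```

```bash
python3 - <<'E'
from h import *
s=robot.read_state();print({k:np.round(s[k],4) for k in("t","tool_pos","force")})
a=cv2.resize(robot.read_camera("side")[110:240,180:360][:,:,::-1],None,fx=4.4,fy=4.4,interpolation=2)
cv2.imwrite("pics/s2.png",a); cv2.imwrite("pics/w2.png",robot.read_camera("wrist")[:,:,::-1])
E
```

```text
{'t': np.float64(7.25), 'tool_pos': array([0.583 , 0.2671, 0.0611]), 'force': array([-0.185 ,  0.3345,  0.1956])}
```

View pics/s2.png

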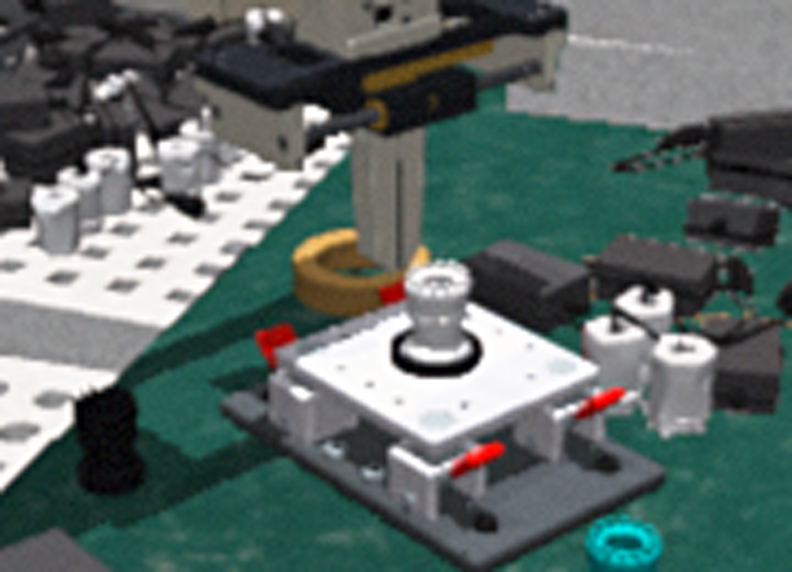

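View pics/w2.png

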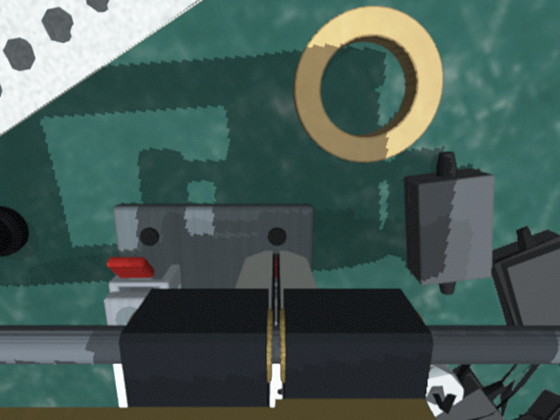

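The side view shows the fingers above tab 2, just behind it at (390,290). In the wrist view the tool is centred on column 276 and the other tabs are clear. Next I descend.

Request:
play_rows([
  {"slide": [0,0,-0.2],"roll": 0,"fingers": -1},
  {"slide": [0,0,-0.2],"roll": 0,"fingers": -1},
  {"slide": [0,0,0],"roll": 0,"fingers": -1},
])

```text
t: 7.72
tool_pos: [0.5834, 0.268, 0.0495]
orientation: [1.016, 1.322, -1.014]
force: [-0.5, 0.6, 1.5]
opening: 0.0003
```

Request:
play_rows([
  {"slide": [0,0,-0.2],"roll": 0,"fingers": -1},
  {"slide": [0,0,-0.2],"roll": 0,"fingers": -1},
  {"slide": [0,0,0],"roll": 0,"fingers": -1},
])

```text
t: 8.1
tool_pos: [0.5826, 0.2668, 0.0363]
orientation: [1.014, 1.322, -1.017]
force: [-0.5, 0.3, 0.4]
opening: 0.0004
```

Request:
play_rows([
  {"slide": [0,0,-0.2],"roll": 0,"fingers": -1},
  {"slide": [0,0,-0.2],"roll": 0,"fingers": -1},
  {"slide": [0,0,0],"roll": 0,"fingers": -1},
])

```text
t: 8.48
tool_pos: [0.5827, 0.2671, 0.0246]
orientation: [1.014, 1.322, -1.017]
force: [-0.4, 0.4, -0.9]
opening: 0.0006
```

Request:
play_rows([
  {"slide": [0,0,-0.12],"roll": 0,"fingers": -1},
  {"slide": [0,0,-0.07],"roll": 0,"fingers": -1},
  {"slide": [0,0,0],"roll": 0,"fingers": -1},
])

```text
t: 8.85
tool_pos: [0.5833, 0.2674, 0.0198]
orientation: [1.015, 1.321, -1.015]
force: [0.6, 0.5, 0.2]
opening: 0.0006
```

Request:
play_rows([
  {"slide": [0,0,-0.05],"roll": 0,"fingers": -1},
  {"slide": [0,0,0],"roll": 0,"fingers": -1},
])

```text
t: 9.1
tool_pos: [0.5834, 0.2675, 0.0189]
orientation: [1.015, 1.321, -1.015]
force: [-1.0, -0.9, 4.4]
opening: 0.0
```

```bash
python3 - <<'E'
from h import *
a=cv2.resize(robot.read_camera("side")[110:240,180:360][:,:,::-1],None,fx=4.4,fy=4.4,interpolation=2)
cv2.imwrite("pics/s3.png",a); cv2.imwrite("pics/w3.png",robot.read_camera("wrist")[:,:,::-1])
E
```

```text
(no output)
```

View pics/s3.png

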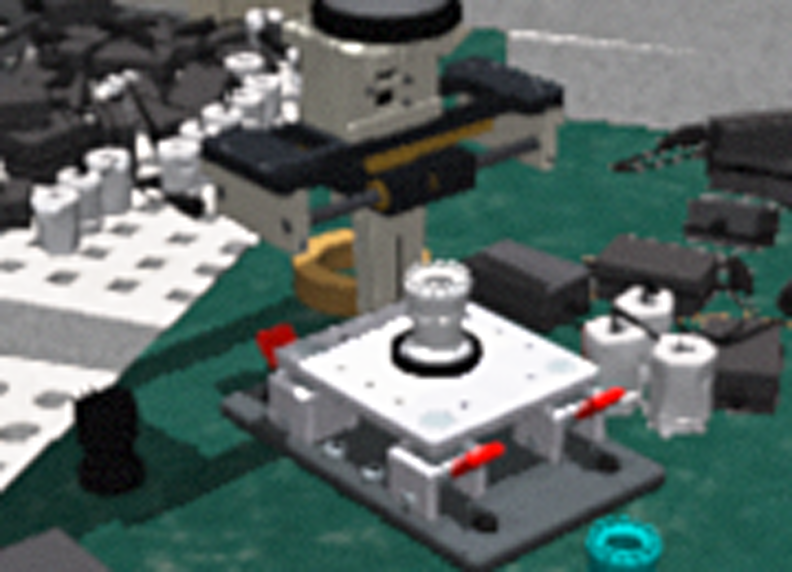

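View pics/w3.png

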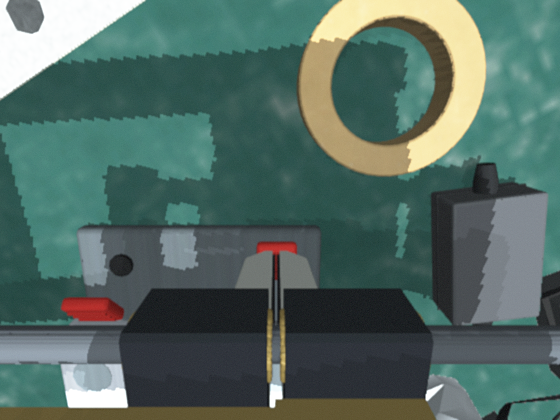

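The red tab 2 shows flat under the fingertips at (277,248) in the wrist view, z = 0.019, which matches its stop. A little more pressure, then lift.

Request:
play_rows([
  {"slide": [0,0,-0.05],"roll": 0,"fingers": -1},
  {"slide": [0,0,0],"roll": 0,"fingers": -1},
])

```text
t: 9.45
tool_pos: [0.5836, 0.2676, 0.0185]
orientation: [1.015, 1.321, -1.015]
force: [-6.5, -2.9, 13.4]
opening: 0.0004
```

Request:
play_rows([
  {"slide": [0,0,0.7],"roll": 0,"fingers": -1},
  {"slide": [0,0,1],"roll": 0,"fingers": -1},
  {"slide": [0.15,-0.58,0],"roll": 0,"fingers": -1},
  {"slide": [0.15,-0.58,0],"roll": 0,"fingers": -1},
  {"slide": [0,0,-0.2],"roll": 0,"fingers": -1},
  {"slide": [0,0,0],"roll": 0,"fingers": -1},
  {"slide": [0,0,0],"roll": 0,"fingers": -1},
])

```text
t: 10.32
tool_pos: [0.5917, 0.2328, 0.0611]
orientation: [1.014, 1.322, -1.016]
force: [0.5, 0.2, 0.4]
opening: 0.0004
```

```bash
python3 - <<'E'
from h import *
a=cv2.resize(robot.read_camera("side")[110:240,180:360][:,:,::-1],None,fx=4.4,fy=4.4,interpolation=2)
cv2.imwrite("pics/s4.png",a); cv2.imwrite("pics/w4.png",robot.read_camera("wrist")[:,:,::-1])
E
```

```text
(no output)
```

View pics/w4.png

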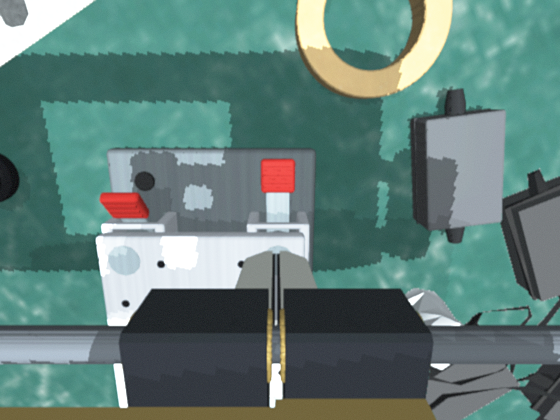

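Lever 2 lies flat (tab at (278,175)) and lever 0 still stands (125,205). Next is the proof press on corner 2.

Request:
play_rows([
  {"slide": [0,0,-0.2],"roll": 0,"fingers": -1},
  {"slide": [0,0,-0.1],"roll": 0,"fingers": -1},
  {"slide": [0,0,-0.05],"roll": 0,"fingers": -1},
  {"slide": [0,0,0],"roll": 0,"fingers": -1},
])

```text
t: 10.92
tool_pos: [0.5922, 0.2328, 0.0517]
orientation: [1.015, 1.322, -1.015]
force: [-2.0, -0.3, 2.4]
opening: 0.0004
```

Request:
play_rows([
  {"slide": [0,0,-0.03],"roll": 0,"fingers": -1},
  {"slide": [0,0,0],"roll": 0,"fingers": -1},
  {"slide": [0,0,0],"roll": 0,"fingers": -1},
])

```text
t: 11.3
tool_pos: [0.5924, 0.2329, 0.0513]
orientation: [1.015, 1.321, -1.015]
force: [-2.7, -0.0, 6.3]
opening: 0.0002
```

Firm so far. I'll press slightly harder for margin, then retract.

Request:
play_rows([
  {"slide": [0,0,-0.04],"roll": 0,"fingers": -1},
  {"slide": [0,0,0],"roll": 0,"fingers": -1},
  {"slide": [0,0,0],"roll": 0,"fingers": -1},
])

```text
t: 11.68
tool_pos: [0.5925, 0.2329, 0.0508]
orientation: [1.015, 1.321, -1.015]
force: [-6.1, 0.0, 10.6]
opening: 0.0006
```

Request:
play_rows([
  {"slide": [0,0,0.5],"roll": 0,"fingers": -1},
  {"slide": [0,0,1],"roll": 0,"fingers": -1},
  {"slide": [0,0,1],"roll": 0,"fingers": -1},
  {"slide": [0,0,1],"roll": 0,"fingers": -1},
  {"slide": [0,0,1],"roll": 0,"fingers": -1},
  {"slide": [-0.8,0.8,0.5],"roll": 0,"fingers": -1},
  {"slide": [-0.8,0.8,0],"roll": 0,"fingers": -1},
  {"slide": [-0.8,0.8,0],"roll": 0,"fingers": -1},
  {"slide": [-0.8,0.8,0],"roll": 0,"fingers": -1},
  {"slide": [-0.8,0.8,0],"roll": 0,"fingers": -1},
  {"slide": [-0.8,0.8,0],"roll": 0,"fingers": -1},
  {"slide": [0,0,0],"roll": 0,"fingers": -1},
  {"slide": [0,0,0],"roll": 0,"fingers": -1},
])

```text
t: 13.3
tool_pos: [0.4488, 0.3765, 0.1999]
orientation: [1.015, 1.321, -1.014]
force: [0.2, -0.3, 0.1]
opening: 0.0003
```

```bash
python3 - <<'E'
from h import *
a=cv2.resize(robot.read_camera("side")[110:240,180:360][:,:,::-1],None,fx=4.4,fy=4.4,interpolation=2)
cv2.imwrite("pics/s5.png",a)
a=cv2.resize(robot.read_camera("top")[110:310,160:400][:,:,::-1],None,fx=3,fy=3,interpolation=2)
cv2.imwrite("pics/t5.png",a)
E
```

```text
(no output)
```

View pics/s5.png

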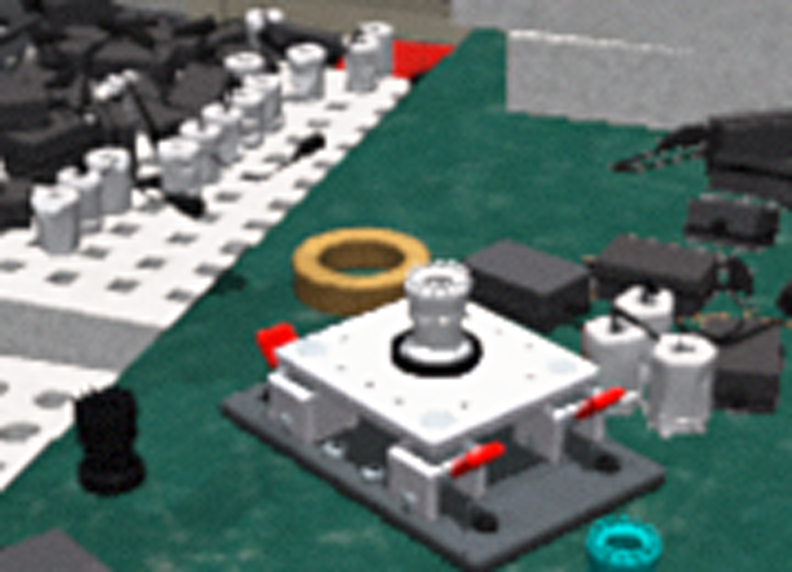

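View pics/t5.png

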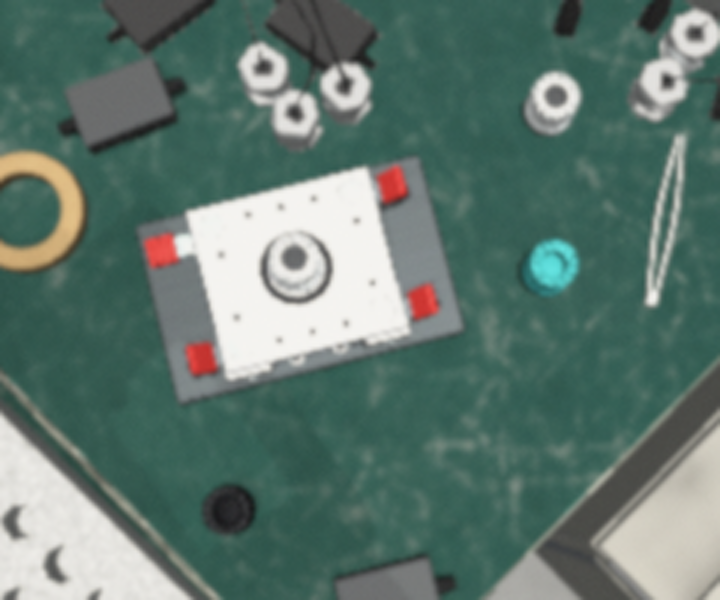

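The top view shows only lever 2 flat (160,250). The other three stand, the coupling is upright in its nest at (297,262) and the bystanders are in place. I'm handing in.

```bash
python3 -c "
from plant import robot
print(robot.close_job())"
```

```text
the job is handed in; nothing more can be done
None
```

The rocking corner was corner 2 (far, left). Its shim lever now lies flat and the corner pressed firm afterwards. The job is handed in at about 13.4 s; the hand-in reports no verdict.

- **Finding it:** Corner 0 was firm, taking 17 N with almost no travel. Corner 2 gave about 4 mm at roughly 3 N and then bottomed at z = 0.048. I stopped there and did not press corners 1 and 3.
- **Shim lever:** I pressed lever 2 down to its stop. The fingertip ended at z = 0.0185–0.019 and the force rose to 13 N there.
- **Proof press:** Corner 2 held at z = 0.0513 under 6.3 N and 0.0508 under 10.6 N. These are tool heights; corner 0, a firm corner, read 0.0513 under 17 N.
- **Last pictures:** Only lever 2 is flat and the other three stand. The plate looks level and the coupling is upright in its nest. The bystanders have not visibly moved, and the arm is clear of everything.

The first move call was refused because some rows had no roll, and nothing moved. The network found no spare coupling, so I judged it by eye in the pictures. I checked that the plate was level only by eye, without measuring it.

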